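Make up two inspection kits for the profile projector

ROBOT

A 6-joint arm with a two-finger parallel gripper is mounted at the origin on the work surface. World frame = base frame: x ahead of the robot, y to its left, z up, the work surface at z = 0. Lengths are in m, angles in rad, forces in N, time in s.
With the tool pointing down it reaches from about 0.375 to 0.975 m from the base axis. Payload 3.8 kg.
Tool frame: the origin (TCP) lies midway between the tips of the shut fingers; the grasp point (between the pads) lies 19 mm behind it; z points along the fingers, y is the line along which they close (so a half turn about z gives the same grasp; the last joint's range is limited). The gripper opens to 85 mm and grips with 20 to 120 N. Pads are 22 mm wide; open, the fingers measure 114 mm over their backs; the gripper's body (76 mm by 85 mm) begins 54 mm behind the grasp point. The pads swing forward as they close: fully open they stand 13 mm farther back than shut.
Start: joints at [1.093, 0.264, 1.604, -0, 1.274, -0.037], TCP at [0.288, 0.61, 0.231] pointing down, gripper open.
Joint ranges: [-2.63, 2.63], [-0.94, 2.18], [0.31, 2.57], [-1.31, 4.45], [0, 2.66], [-2.55, 2.55]. Speed limits (rad/s): [2.57, 2.57, 3.14, 3.14, 3.14, 3.14].

INTERFACE

Orientations are given as a rotation vector (axis times angle).
In Python, from workcell import bot, read_camera, camera_info, ticket gives the robot as it stands.
- The arm moves only by the tool servo_tool, never from a script. Its argument "targets" is a list of rows, each an object of numbers: "hand": the closure, from -1 (fully open) to 1 (shut); "x", "y", "z": the shift along the tool's x, y, z as a fraction of full scale; "roll": the turn about the tool's z as a fraction of full scale. In form: [{"hand": .., "x": .., "y": .., "z": .., "roll": ..}, ...]. A call has 1 to 10 rows; each row is the pose to reach, as a shift and turn from the pose commanded when the call began, along the tool's axes at that moment, turning the shorter way round; what a row does not reach only later rows make up. Full scale, the value 1, is 50 cm for a shift and 180 degrees for a turn. A row lasts 1/12 s, in which the tool goes at most 41.7 mm and 7.16 degrees, less where a joint would pass 70% of its speed; a pose out of reach is approached as far as the arm can. A call with a number of a shift or a turn outside -1 to 1 is refused whole. A call with a gripper value outside its range is refused whole. The fingers move at their own pace and stop on an object; "grip_force" is the grip in N (left out, the last holds). Time passes only in rows, so rows that repeat a pose let the fingers close. It gives the time, the measured TCP pose, the force, the opening and the grip force at its end, in the units of the state.
- bot.read_state(): the state, without advancing time (a new reading comes with each control period).
- read_camera(name): name is "scene" or "top" or "wrist"; returns the picture (384x512x3 uint8, red, green, blue); there is no depth.
- camera_info(name): a dict with "fx", "fy", "cx", "cy" (pixels), "k1" (the pictures are not rectified: a ray, as slopes to the right and down, at radius r is drawn at 1 + k1 r^2 times it, then the intrinsics apply), "eye" and "orientation" of the camera in the world; the wrist camera has in their place "T_tool_cam" (4x4, takes a point from camera to tool coordinates, whose origin is the TCP and whose axes are the flange's). Camera axes: x right, y down, z forward; pixel columns grow to the right and rows downward; lengths in m; the calibration is good to about 2 mm. A picture is of the moment at which its call begins: read the wrist's pose just before it. camera_info takes no time and is no camera call.
- ticket.finish_job(): hands the job in; it is judged then, once.
The state is a dict: "time": time; "q": joint angles; "joint_vel": joint speeds; "joint_torque": joint torques, N m; "tool_pos": TCP position; "tcp_rot": TCP orientation; "wrist_force": force on the tool from outside, world axes, zero at the start; "torque": the same for the moment, N m; "width": opening from 0.0 (shut) to 1.0 (fully open); "grip_force": force on a finger pad.
Only numpy, scipy, OpenCV 4.12 (cv2) and the standard library are available. Lean on these libraries where they do the work, as an engineer would, in place of code of your own. Each camera call takes 0.05 s, during which the arm holds its last target. There are 200 camera calls.

TASK

Make up the kits for the next two jobs on the profile projector. Shaft job, long tray: the large V-block in the large compartment, the stepped shaft and the tall slim objective in the two small ones, one in each; flange job, short tray: the hubbed flange in the large compartment and the short wide objective in the small one. Stand everything upright and flat on the compartment floor as it stands now, put the objectives down without dropping them, and leave the small V-block, the small objective and the plain ring standing where they are.

Things in the scene. Friction and masses are not known exactly. Their poses are not given: they have to be found in the camera images.
- long_tray: Long grey tray, outside 264 x 98 x 18 mm, three compartments in a row: one large (100 mm long, centre x = -78 mm), two small (each 74 mm long, centres x = +13 and +91 mm). Compartments 90 mm wide (y), floor 6 mm above the bench (z = 0); walls 4 mm thick, tops 18 mm above the bench. Origin: centre of underside; x along its length, large compartment at the -x end; z up. Fixed.
- short_tray: Short grey tray, outside 186 x 98 x 18 mm, two compartments in a row: one large (100 mm long, centre x = -39 mm), one small (74 mm long, centre x = +52 mm). Compartments 90 mm wide (y), floor 6 mm above the bench (z = 0); walls 4 mm thick, tops 18 mm above the bench. Origin: centre of underside; x along its length, large compartment at the -x end; z up. Fixed.
- large_v_block: Large steel V-block, 76 mm long (x) x 44 mm wide (y) x 42 mm high, with a 30 mm wide 90-degree groove along its top (x); its two flat long sides are parallel, 44 mm apart, the place to grip it. About 0.6 kg. Origin: centre of its underside; its z axis points up as it stands. Loose, stands upright at the start.
- shaft: Stepped steel shaft standing on its collar, 66 mm high: collar diameter 40 mm from 0 to 12 mm, body diameter 28 mm from 12 to 50 mm, spigot diameter 18 mm from 50 to 66 mm. About 0.25 kg. Origin: centre of its underside; its z axis points up as it stands. Loose, stands upright at the start.
- tall_objective: Tall slim objective lens, black with a steel mount, 64 mm high, standing on its mount with the glass up: mount diameter 38 mm from 0 to 8 mm, barrel diameter 44 mm from 8 to 41 mm, nose diameter 34 mm from 41 to 64 mm. About 0.2 kg. Origin: centre of its underside; its z axis points up as it stands. Loose, stands upright at the start.
- flange: Steel flange with a hub, 42 mm high: disc diameter 70 mm, 10 mm thick, with a ring of six bolt holes; hub diameter 36 mm from 10 to 42 mm, the place to grip it. About 0.4 kg. Origin: centre of its underside; its z axis points up as it stands. Loose, stands upright at the start.
- wide_objective: Short wide objective lens, black with a steel mount, 42 mm high, standing on its mount with the glass up: mount diameter 50 mm from 0 to 8 mm, barrel diameter 56 mm from 8 to 27 mm, nose diameter 48 mm from 27 to 42 mm. About 0.22 kg. Origin: centre of its underside; its z axis points up as it stands. Loose, stands upright at the start.
- small_v_block: Small steel V-block, 46 x 26 x 25 mm high: stock that is not wanted, to be left alone. Origin: centre of its underside; its z axis points up as it stands. Loose, stands upright at the start.
- small_objective: Small short objective lens, black, diameter 36 mm, 36 mm high: not wanted, to be left alone. Origin: centre of its underside; its z axis points up as it stands. Loose, stands upright at the start.
- plain_ring: Plain steel setting ring, outer diameter 58 mm, bore 32 mm, 20 mm high: not wanted, to be left alone. Origin: centre of its underside; its z axis points up as it stands. Loose, stands upright at the start.
Mind the look-alikes: they are no part of the job. Leave any purple or red look-alike of the shaft alone.

How it is judged:
At the end, for the whole second after the job is handed in: Each kit thing has its origin inside its named compartment (shaft and tall objective one per small compartment), underside within 3 mm of the 6 mm floor height, upright within 0.08 rad, under 10 mm/s. The small V-block, small objective and ring: upright within 0.1 rad, within 30 mm of their start (x of large_v_block in the frame of long_tray between -0.128 and -0.028 m and y of large_v_block in the frame of long_tray between -0.045 and 0.045 m and z of large_v_block in the frame of long_tray between 0.003 and 0.009 m and angle between each of large_v_block, flange, wide_objective's own z axis and vertical below 0.08 rad and (((x of shaft in the frame of long_tray between -0.024 and 0.05 m and y of shaft in the frame of long_tray between -0.045 and 0.045 m and z of shaft in the frame of long_tray between 0.003 and 0.009 m and angle between shaft's own z axis and vertical below 0.08 rad) and (x of tall_objective in the frame of long_tray between 0.054 and 0.128 m and y of tall_objective in the frame of long_tray between -0.045 and 0.045 m and z of tall_objective in the frame of long_tray between 0.003 and 0.009 m and angle between tall_objective's own z axis and vertical below 0.08 rad)) or ((x of shaft in the frame of long_tray between 0.054 and 0.128 m and y of shaft in the frame of long_tray between -0.045 and 0.045 m and z of shaft in the frame of long_tray between 0.003 and 0.009 m and angle between shaft's own z axis and vertical below 0.08 rad) and (x of tall_objective in the frame of long_tray between -0.024 and 0.05 m and y of tall_objective in the frame of long_tray between -0.045 and 0.045 m and z of tall_objective in the frame of long_tray between 0.003 and 0.009 m and angle between tall_objective's own z axis and vertical below 0.08 rad))) and x of flange in the frame of short_tray between -0.089 and 0.011 m and y of flange in the frame of short_tray between -0.045 and 0.045 m and z of flange in the frame of short_tray between 0.003 and 0.009 m and x of wide_objective in the frame of short_tray between 0.015 and 0.089 m and y of wide_objective in the frame of short_tray between -0.045 and 0.045 m and z of wide_objective in the frame of short_tray between 0.003 and 0.009 m and linear speed of each of large_v_block, tall_objective, wide_objective, shaft, flange below 0.01 m/s and distance of each of small_v_block, small_objective, plain_ring from where it was at the start of the episode below 0.03 m and angle between each of small_v_block, small_objective, plain_ring's own z axis and vertical below 0.1 rad); the robot touches nothing.
It fails at once if an objective is dropped (falls free of the fingers faster than 0.7 m/s, a drop of about 25 mm) ((linear speed of tall_objective above 0.7 m/s and contact force between the fingers and tall_objective below 0.05 N) or (linear speed of wide_objective above 0.7 m/s and contact force between the fingers and wide_objective below 0.05 N)).
It fails at once if the stock that is not wanted is disturbed (small V-block, small objective or plain ring moved more than 30 mm) (distance of any of small_v_block, small_objective, plain_ring from where it was at the start of the episode above 0.03 m).
It also fails if it takes over 112 s, if anything falls off the work surface, if the arm or the gripper's body presses on something with over 40 N, if the wrist force passes 120 N, or if a joint passes its speed limit or range.

## Working session

There is one attempt and no reset: what is moved stays moved. The work goes in short steps, Python scripts to look and compute and a tool call to move; the robot and the scene stay as the last step left them, time stands still between calls to the robot, and variables do not carry over. Pictures are saved under pics/ and viewed, at most 17 in all, crops included, and the job is handed in when it is done.

Besides the shell and the picture viewer there is one more tool, called by a JSON object that holds its "method" and its "body", one argument or row to a line. servo_tool: Moves the arm, as the interface text tells. Its arguments: {"type":"object","properties":{"targets":{"type":"array"},"grip_force":{"type":"number"}},"required":["targets"]}

```bash
mkdir -p pics; ls; python3 - <<'E'
from workcell import bot, read_camera, camera_info, ticket
import cv2
for n in("scene","top"):
    cv2.imwrite(f"pics/{n}0.png",cv2.resize(read_camera(n)[:,:,::-1],(800,600)) )
    print(camera_info(n))
print(camera_info("wrist"));print(bot.read_state())
E
```

```text
pics
{'fx': 395.9273659154141, 'fy': 395.9273659154141, 'cx': 255.95801435211467, 'cy': 189.67242766772065, 'k1': -0.09019993623393849, 'eye': array([ 0.84869912, -0.37902564,  0.71154114]), 'orientation': array([-2.36202032, -0.93063817,  0.29060302])}
{'fx': 352.2657479356305, 'fy': 352.2657479356305, 'cx': 253.74264599205796, 'cy': 194.402251550748, 'k1': 0.006128339441199448, 'eye': array([0.36261561, 0.00597458, 0.78826989]), 'orientation': array([-2.11101592,  2.15291699, -0.14617661])}
{'fx': 273.3350609268596, 'fy': 273.3350609268596, 'cx': 252.4669524696707, 'cy': 191.78219059293107, 'k1': -0.03154793751418628, 'T_tool_cam': array([[-1.59788630e-04, -9.51820449e-01, -3.06655844e-01,
         7.82815345e-02],
       [ 9.99999737e-01,  6.48500624e-05, -7.22354416e-04,
        -2.59711745e-04],
       [ 7.07438355e-04, -3.06655879e-01,  9.51820189e-01,
        -1.41959498e-01],
       [ 0.00000000e+00,  0.00000000e+00,  0.00000000e+00,
         1.00000000e+00]])}
{'time': 0.1, 'q': array([ 1.09317347e+00,  2.64685639e-01,  1.60525029e+00, -2.17274502e-05,
        1.27372496e+00, -3.68806184e-02]), 'joint_vel': array([ 0.00125561,  0.00076426, -0.00283842, -0.00025617, -0.00011237,
       -0.00111356]), 'joint_torque': array([-4.92832169e-04, -5.16711795e+01, -3.68584514e+01, -1.41381233e-04,
        6.21219995e-03, -3.51722235e-05]), 'tool_pos': array([0.28764843, 0.609896  , 0.23007433]), 'tcp_rot': array([-0.68660558, -3.06512438,  0.00314965]), 'wrist_force': array([-0.24035998,  0.70444957, -0.19108894]), 'torque': array([0.02381193, 0.00146446, 0.03998987]), 'grip_force': 0.0, 'width': 1.0034892042969303}
```

View pics/top0.png

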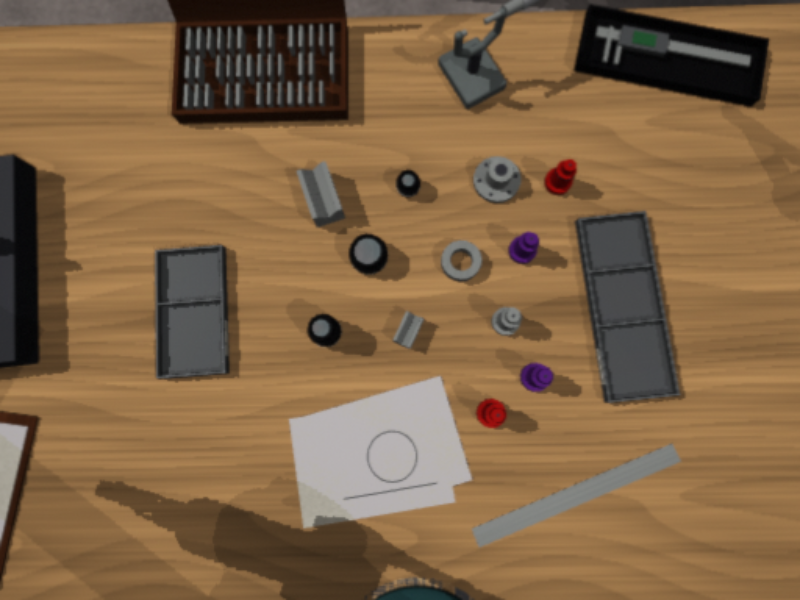

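View pics/scene0.png

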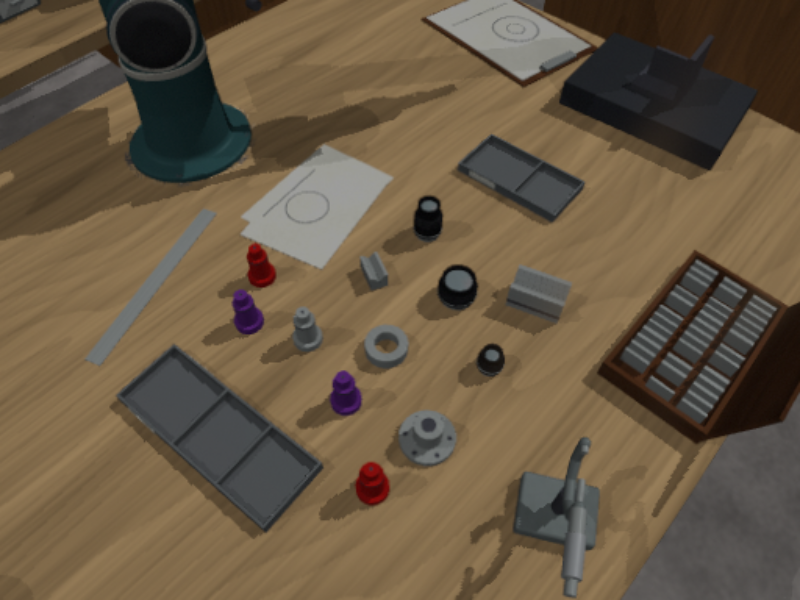

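The top view (800 px scale) shows these things:

| Thing | Pixel position |
|---|---|
| Long tray | corners about (577,218), (645,213), (680,395), (607,402) |
| Short tray | (157,250) to (227,377) |
| Large V-block | (320,193) |
| Tall objective | (324,330) |
| Wide objective | (368,252) |
| Flange | (497,179) |
| Steel shaft | (507,320) |
| Ring | (462,260) |
| Small V-block | (408,329) |
| Small objective | (408,182) |

The scene view confirms which objective is which. The purple and red shafts are look-alikes.

```bash
cat > h.py <<'E'
import numpy as np, cv2
from scipy.spatial.transform import Rotation as R
from workcell import bot, read_camera, camera_info
def ray(ci,uv):
    K=np.array([[ci['fx'],0,ci['cx']],[0,ci['fy'],ci['cy']],[0,0,1]])
    p=cv2.undistortPoints(np.array(uv,float).reshape(-1,1,2),K,np.array([ci['k1'],0,0,0]))[:,0]
    return np.c_[p,np.ones(len(p))]
def plane(ci,uv,z):
    d=R.from_rotvec(ci['orientation']).apply(ray(ci,uv)); e=ci['eye']
    return e+d*((z-e[2])/d[:,2])[:,None]
def proj(ci,P):
    K=np.array([[ci['fx'],0,ci['cx']],[0,ci['fy'],ci['cy']],[0,0,1]])
    r=R.from_rotvec(ci['orientation']).inv()
    return cv2.projectPoints(np.array(P,float),r.as_rotvec(),-r.apply(ci['eye']),K,np.array([ci['k1'],0,0,0]))[0][:,0]
def go(x,y,z,yaw=None):
    "yaw: world direction angle (deg) of the closing line, mod 180. Prints shift fractions."
    s=bot.read_state(); r=R.from_rotvec(s['tcp_rot']); M=r.as_matrix()
    d=r.inv().apply(np.array([x,y,z])-s['tool_pos'])
    c=np.degrees(np.arctan2(M[1,1],M[0,1])); t=0
    if yaw is not None: t=-((yaw-c+90)%180-90)   # tool z is down
    print('frac',np.round(d/.5,4),'roll',round(t/180,4),'rows',round(np.linalg.norm(d)/.0417,1),round(abs(t)/7.16,1),'yawnow',round(c,1),'q6',round(s['q'][5],2),'tilt',np.round(M[:,2],4))
E
python3 - <<'E'
from h import *
im=read_camera("top"); ci=camera_info("top")
hsv=cv2.cvtColor(im,cv2.COLOR_RGB2HSV)
m=((hsv[...,1]<75)).astype(np.uint8)
m[:85]=0;m[240:]=0
n,l,st,c=cv2.connectedComponentsWithStats(m)
for i in range(1,n):
    if st[i,4]>60:
        cnt=max(cv2.findContours((l==i).astype(np.uint8),0,1)[0],key=cv2.contourArea)
        b=cv2.boxPoints(cv2.minAreaRect(cnt))
        x,y,w,h=st[i,:4]
        print(i,st[i],c[i].round(1), 'top z18 box',plane(ci,b,.018)[:,:2].round(3).tolist() if st[i,4]>3000 else '', 'V', hsv[...,2][l==i].mean().round())
# crops
def crop(u,v,w=80,h=60,k=5):return cv2.resize(im[v-h//2:v+h//2,u-w//2:u+w//2,::-1],None,fx=k,fy=k,interpolation=cv2.INTER_CUBIC)
A=[crop(205,123),crop(322,115),crop(235,163),crop(325,205)]
cv2.imwrite('pics/c.png',np.vstack([np.hstack(A[:2]),np.hstack(A[2:])]))
cv2.imwrite('pics/d.png',crop(207,211))
E
```

```text
1 [   0   99   24  136 2918] [ 10.7 168.7] top z18 box  V 27.0
2 [303 100  30  30 707] [317.8 114.4] top z18 box  V 99.0
3 [190 103  30  42 748] [205.  124.3] top z18 box  V 99.0
4 [254 110  14  16 170] [260.8 117.6] top z18 box  V 40.0
5 [ 369  135   64  105 4877] [399.5 188.8] top z18 box [[0.603, -0.24], [0.618, -0.347], [0.379, -0.362], [0.364, -0.26]] V 69.0
6 [225 151  22  24 426] [235.6 162.3] top z18 box  V 61.0
7 [282 154  27  26 414] [294.8 166.3] top z18 box  V 116.0
8 [  99  157   47   83 3713] [122.1 198.8] top z18 box [[0.575, 0.37], [0.575, 0.265], [0.39, 0.257], [0.39, 0.357]] V 75.0
9 [315 197  19  18 277] [323.9 205. ] top z18 box  V 104.0
10 [252 199  19  24 271] [260.9 210.8] top z18 box  V 106.0
11 [198 202  20  20 288] [207.2 211.2] top z18 box  V 43.0
```

View pics/c.png

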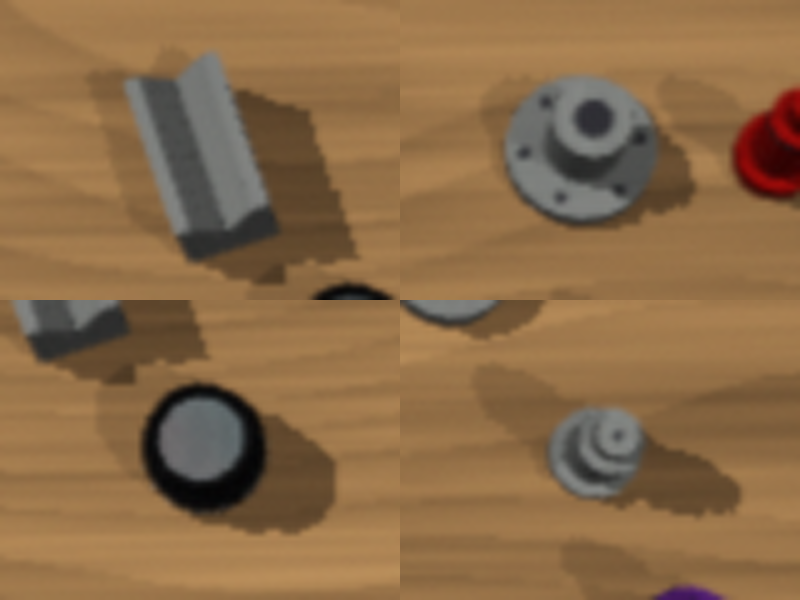

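View pics/d.png

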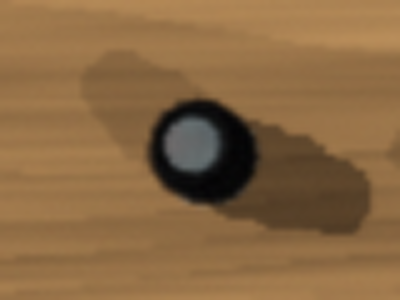

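The crops give these top-face centres in native pixels:

| Thing | Centre (px) | Height |
|---|---|---|
| V-block | (204.8,121.8) | 42 mm |
| Flange hub | (320.6,108.6) | 42 mm |
| Wide objective glass | (235.2,160.6) | 42 mm |
| Shaft spigot | (328.6,202) | 66 mm |
| Tall objective glass | (205.4,209.8) | 64 mm |

Next I'll compute positions and check them by overlay on the scene view.

```bash
cat > m.py <<'E'
from h import *
ci=camera_info("top"); cs=camera_info("scene")
o={'shaft':((328.6,202),.066,.04),'tall':((205.4,209.8),.064,.044),'flange':((320.6,108.6),.042,.07),'wide':((235.2,160.6),.042,.056),'vb':((204.8,121.8),.042,.044)}
P={}
im=cv2.resize(read_camera("scene")[:,:,::-1],(800,600))
k=1.5625
def dr(pts,col,cl=True):cv2.polylines(im,[np.int32(proj(cs,pts)*k*8)],cl,col,1,cv2.LINE_AA,3)
a=np.linspace(0,2*np.pi,40)
for n,(uv,z,d) in o.items():
    p=plane(ci,[uv],z)[0];P[n]=p;print(n,p.round(4))
    dr(np.c_[p[0]+.01*np.cos(a),p[1]+.01*np.sin(a),0*a+z],(0,255,0)); dr(np.c_[p[0]+d/2*np.cos(a),p[1]+d/2*np.sin(a),0*a],(0,255,255))
V=plane(ci,np.array([[127,82],[180,235],[275,207],[213,52]])/5+[165,93],.042)
print('vb sides',np.linalg.norm(np.roll(V,-1,0)-V,axis=1).round(3),'yaw',np.degrees(np.arctan2(*( V[0]+V[3]-V[1]-V[2])[1::-1])))
for n,c,L in(('long',[(577,218),(645,213),(680,395),(607,402)],.264),('short',[(157,250),(225,246),(227,376),(157,378)],.186)):
    Q=plane(ci,np.array(c)/k,.018); ctr=Q.mean(0); ax=Q[0]+Q[1]-Q[2]-Q[3]; yaw=np.arctan2(ax[1],ax[0])
    print(n,ctr.round(4),'yaw',np.degrees(yaw).round(2),'sides',np.linalg.norm(np.roll(Q,-1,0)-Q,axis=1).round(3))
    u=np.array([np.cos(yaw),np.sin(yaw),0]);v=np.array([-u[1],u[0],0]);ctr[2]=.018
    dr([ctr+s*u*L/2+t*v*.049 for s,t in((1,1),(1,-1),(-1,-1),(-1,1))],(0,0,255))
    for xx in((-.078,.013,.091) if L>.2 else(-.039,.052)):
        print('  comp',xx,(ctr+u*xx)[:2].round(4))
        q=ctr+u*xx;q[2]=.006;dr(np.c_[q[0]+.01*np.cos(a),q[1]+.01*np.sin(a),0*a+.006],(255,0,255))
cv2.imwrite('pics/ov.png',im)
E
python3 m.py; python3 -c "
from h import *
go(.4,0,.2,0)"
```

```text
shaft [ 0.4567 -0.1355  0.066 ]
tall [0.446  0.1191 0.064 ]
flange [ 0.6692 -0.1331  0.042 ]
wide [0.555  0.0578 0.042 ]
vb [0.6452 0.1245 0.042 ]
vb sides [0.075 0.044 0.078 0.041] yaw 19.688024861417787
long [ 0.4753 -0.3039  0.018 ] yaw 5.22 sides [0.098 0.26  0.1   0.263]
  comp -0.078 [ 0.3977 -0.311 ]
  comp 0.013 [ 0.4883 -0.3027]
  comp 0.091 [ 0.566  -0.2956]
short [0.4787 0.311  0.018 ] yaw 2.72 sides [0.099 0.187 0.098 0.184]
  comp -0.039 [0.4397 0.3092]
  comp 0.052 [0.5306 0.3135]
frac [-0.7236 -1.0076  0.0622] roll 0.3597 rows 14.9 9.0 yawnow 64.7 q6 -0.04 tilt [-7.0e-04 -1.3e-03 -1.0e+00]
```

View pics/ov.png

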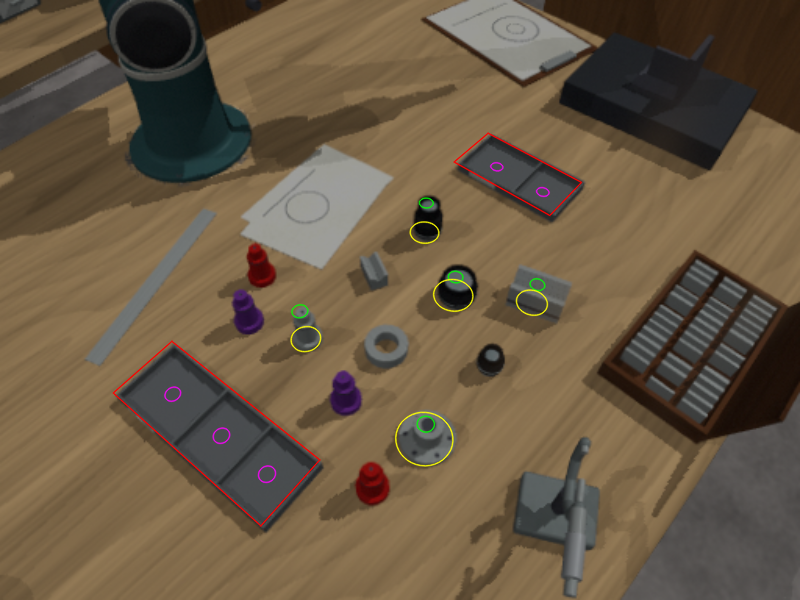

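The overlay fits within about 4 mm. I'll start with the wide objective.

```bash
python3 -c "
from h import *
go(.555,.058,.13,92)"
```

```text
frac [-0.9545 -0.7703  0.2019] roll -0.1514 rows 14.9 3.8 yawnow 64.7 q6 -0.04 tilt [-7.0e-04 -1.3e-03 -1.0e+00]
```

{"method": "servo_tool", "body": {
  "targets": [
    {"hand": -1,"x": -0.9545,"y": -0.7703,"z": 0.202,"roll": -0.1514},
    {"hand": -1,"x": -0.9545,"y": -0.7703,"z": 0.202,"roll": -0.1514},
    {"hand": -1,"x": -0.9545,"y": -0.7703,"z": 0.202,"roll": -0.1514},
    {"hand": -1,"x": -0.9545,"y": -0.7703,"z": 0.202,"roll": -0.1514},
    {"hand": -1,"x": -0.9545,"y": -0.7703,"z": 0.202,"roll": -0.1514},
    {"hand": -1,"x": -0.9545,"y": -0.7703,"z": 0.202,"roll": -0.1514},
    {"hand": -1,"x": -0.9545,"y": -0.7703,"z": 0.202,"roll": -0.1514},
    {"hand": -1,"x": -0.9545,"y": -0.7703,"z": 0.202,"roll": -0.1514},
    {"hand": -1,"x": -0.9545,"y": -0.7703,"z": 0.202,"roll": -0.1514},
    {"hand": -1,"x": -0.9545,"y": -0.7703,"z": 0.202,"roll": -0.1514}
  ],
  "grip_force": 50
}}

```text
time: 1.03
tool_pos: [0.4675, 0.2386, 0.1634]
tcp_rot: [-0.055, 3.141, 0.0]
wrist_force: [0.9, -0.1, 0.5]
width: 0.999
grip_force: 0.0
```

```bash
python3 -c "
from h import *
go(.555,.058,.13,92)"
```

```text
frac [-0.1621 -0.3671  0.0667] roll 0.0001 rows 4.9 0.0 yawnow 92.0 q6 -1.18 tilt [ 4.e-04  2.e-04 -1.e+00]
```

{"method": "servo_tool", "body": {
  "targets": [
    {"hand": -1,"x": -0.162,"y": -0.367,"z": 0.067,"roll": 0},
    {"hand": -1,"x": -0.162,"y": -0.367,"z": 0.067,"roll": 0},
    {"hand": -1,"x": -0.162,"y": -0.367,"z": 0.067,"roll": 0},
    {"hand": -1,"x": -0.162,"y": -0.367,"z": 0.067,"roll": 0},
    {"hand": -1,"x": -0.162,"y": -0.367,"z": 0.067,"roll": 0},
    {"hand": -1,"x": -0.162,"y": -0.367,"z": 0.067,"roll": 0},
    {"hand": -1,"x": -0.162,"y": -0.367,"z": 0.067,"roll": 0}
  ]
}}

```text
time: 1.62
tool_pos: [0.5547, 0.058, 0.1294]
tcp_rot: [0.048, -3.14, -0.0]
wrist_force: [-1.1, 0.5, 0.8]
width: 1.0
grip_force: 0.0
```

```bash
cat >> h.py <<'E'
def wci():
    s=bot.read_state(); ci=dict(camera_info("wrist")); T=np.eye(4);T[:3,:3]=R.from_rotvec(s['tcp_rot']).as_matrix();T[:3,3]=s['tool_pos']
    W=T@ci['T_tool_cam']; ci['eye']=W[:3,3]; ci['orientation']=R.from_matrix(W[:3,:3]).as_rotvec(); return ci
E
python3 -c "
from h import *
ci=wci(); im=read_camera('wrist')[:,:,::-1].copy()
for x,y,z in((.555,.0578,.042),(.6452,.1245,.042),(.446,.1191,.064)):
    try:
        p=proj(ci,[[x,y,z]])[0];print(p);cv2.drawMarker(im,tuple(int(v) for v in p),(0,255,0),0,12)
    except Exception as e:print(e)
cv2.imwrite('pics/w1.png',im);go(.555,.058,.008,92)"
```

```text
[252.84927349 197.21683391]
[317.00985939 284.84876352]
[345.42553008  62.33696738]
frac [-0.0016 -0.0028  0.2434] roll -0.0007 rows 2.9 0.0 yawnow 91.9 q6 -1.54 tilt [-1.1e-03  4.0e-04 -1.0e+00]
```

View pics/w1.png

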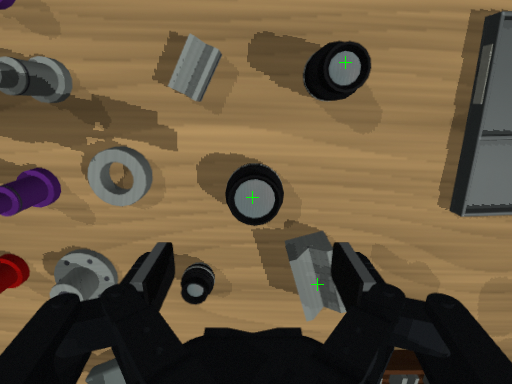

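The wrist view shows the wide objective at (253,197), and all three projected markers land on the object centres. I'll descend and grip.

{"method": "servo_tool", "body": {
  "targets": [
    {"hand": -1,"x": 0,"y": 0,"z": 0.08,"roll": 0},
    {"hand": -1,"x": 0,"y": 0,"z": 0.15,"roll": 0},
    {"hand": -1,"x": 0,"y": 0,"z": 0.21,"roll": 0},
    {"hand": -1,"x": 0,"y": 0,"z": 0.243,"roll": 0},
    {"hand": -1,"x": 0,"y": 0,"z": 0.243,"roll": 0},
    {"hand": 1,"x": 0,"y": 0,"z": 0.243,"roll": 0},
    {"hand": 1,"x": 0,"y": 0,"z": 0.243,"roll": 0},
    {"hand": 1,"x": 0,"y": 0,"z": 0.243,"roll": 0},
    {"hand": 1,"x": 0,"y": 0,"z": 0.243,"roll": 0},
    {"hand": 1,"x": 0,"y": 0,"z": 0.243,"roll": 0}
  ],
  "grip_force": 50
}}

```text
time: 2.5
tool_pos: [0.5568, 0.0606, 0.0113]
tcp_rot: [-0.055, 3.136, 0.001]
wrist_force: [-1.6, 1.8, 7.2]
width: 0.633
grip_force: 53.8
```

```bash
python3 -c "
from h import *
s=bot.read_state();print(s['width'],s['grip_force'],s['tool_pos'])
go(.5306,.3135,.13,92.7)"
```

```text
0.633056330766115 53.783862590789795 [0.55679957 0.06057272 0.01127537]
frac [ 0.0335  0.5075 -0.2373] roll -0.0039 rows 6.7 0.1 yawnow 92.0 q6 -1.54 tilt [ 4.8e-03  9.0e-04 -1.0e+00]
```

{"method": "servo_tool", "body": {
  "targets": [
    {"hand": 1,"x": 0,"y": 0,"z": -0.04,"roll": 0},
    {"hand": 1,"x": 0,"y": 0,"z": -0.1,"roll": 0},
    {"hand": 1,"x": 0,"y": 0.02,"z": -0.17,"roll": 0},
    {"hand": 1,"x": 0.01,"y": 0.07,"z": -0.2,"roll": 0},
    {"hand": 1,"x": 0.01,"y": 0.14,"z": -0.22,"roll": 0},
    {"hand": 1,"x": 0.02,"y": 0.22,"z": -0.22,"roll": 0},
    {"hand": 1,"x": 0.02,"y": 0.3,"z": -0.22,"roll": 0},
    {"hand": 1,"x": 0.034,"y": 0.38,"z": -0.22,"roll": -0.004},
    {"hand": 1,"x": 0.034,"y": 0.45,"z": -0.22,"roll": -0.004},
    {"hand": 1,"x": 0.034,"y": 0.508,"z": -0.22,"roll": -0.004}
  ]
}}

```text
time: 3.33
tool_pos: [0.5278, 0.3157, 0.1191]
tcp_rot: [-0.076, 3.14, 0.001]
wrist_force: [0.8, -0.6, -2.8]
width: 0.632
grip_force: 53.8
```

{"method": "servo_tool", "body": {
  "targets": [
    {"hand": 1,"x": 0,"y": 0,"z": 0,"roll": 0},
    {"hand": 1,"x": 0,"y": 0,"z": 0,"roll": 0}
  ]
}}

```text
time: 3.5
tool_pos: [0.5282, 0.3147, 0.1188]
tcp_rot: [-0.079, 3.14, -0.0]
wrist_force: [-0.0, -0.5, -1.8]
width: 0.634
grip_force: 53.9
```

```bash
python3 -c "
from h import *
s=bot.read_state();print(s['width'],s['grip_force'],s['tool_pos'])
ci=wci(); im=read_camera('wrist')[:,:,::-1].copy()
for x,y,z in((.4397,.3092,.006),(.5306,.3135,.006)):
    p=proj(ci,[[x,y,z]])[0];cv2.drawMarker(im,tuple(int(v) for v in p),(0,255,0),0,12)
cv2.imwrite('pics/w2.png',im)
go(.5306,.3135,.018,92.7)"
```

```text
0.6336853301584283 53.8904070854187 [0.52819471 0.31471107 0.1187855 ]
frac [-4.900e-03  1.000e-04  2.011e-01] roll 0.0006 rows 2.4 0.0 yawnow 92.8 q6 -1.12 tilt [-2.e-04 -7.e-04 -1.e+00]
```

View pics/w2.png

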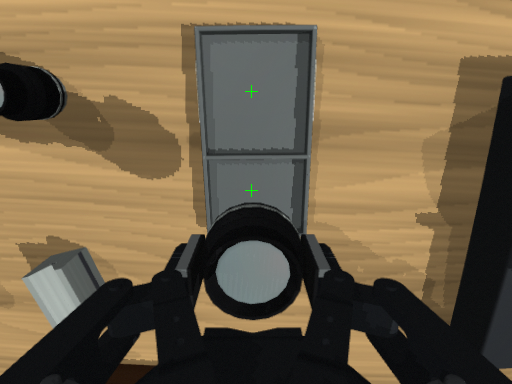

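The wide objective is held upright, and the tray markers are centred at (251,91) and (251,190). I'll lower it.

{"method": "servo_tool", "body": {
  "targets": [
    {"hand": 1,"x": -0.005,"y": 0,"z": 0.06,"roll": 0},
    {"hand": 1,"x": -0.005,"y": 0,"z": 0.12,"roll": 0},
    {"hand": 1,"x": -0.005,"y": 0,"z": 0.16,"roll": 0},
    {"hand": 1,"x": -0.005,"y": 0,"z": 0.185,"roll": 0},
    {"hand": 1,"x": -0.005,"y": 0,"z": 0.194,"roll": 0},
    {"hand": 1,"x": -0.005,"y": 0,"z": 0.2,"roll": 0},
    {"hand": 1,"x": -0.005,"y": 0,"z": 0.203,"roll": 0},
    {"hand": 1,"x": -0.005,"y": 0,"z": 0.203,"roll": 0}
  ]
}}

```text
time: 4.22
tool_pos: [0.5323, 0.3135, 0.0184]
tcp_rot: [-0.074, 3.139, 0.002]
wrist_force: [-0.3, 0.1, -2.2]
width: 0.632
grip_force: 53.9
```

{"method": "servo_tool", "body": {
  "targets": [
    {"hand": 1,"x": 0,"y": 0,"z": 0,"roll": 0}
  ]
}}

```text
time: 4.3
tool_pos: [0.5324, 0.3138, 0.0187]
tcp_rot: [-0.074, 3.138, 0.002]
wrist_force: [0.5, 0.1, -2.6]
width: 0.632
grip_force: 53.9
```

{"method": "servo_tool", "body": {
  "targets": [
    {"hand": 1,"x": 0,"y": 0,"z": 0.003,"roll": 0},
    {"hand": 1,"x": 0,"y": 0,"z": 0.005,"roll": 0},
    {"hand": 1,"x": 0,"y": 0,"z": 0.005,"roll": 0}
  ]
}}

```text
time: 4.55
tool_pos: [0.5325, 0.314, 0.0173]
tcp_rot: [-0.075, 3.138, 0.002]
wrist_force: [-2.8, -2.4, 7.8]
width: 0.632
grip_force: 55.0
```

{"method": "servo_tool", "body": {
  "targets": [
    {"hand": -0.44,"x": 0,"y": 0,"z": 0.003,"roll": 0},
    {"hand": -0.44,"x": 0,"y": 0,"z": 0,"roll": 0},
    {"hand": -0.44,"x": 0,"y": 0,"z": 0,"roll": 0},
    {"hand": -0.44,"x": 0,"y": 0,"z": -0.03,"roll": 0},
    {"hand": -0.44,"x": 0,"y": 0,"z": -0.1,"roll": 0},
    {"hand": -1,"x": 0,"y": 0,"z": -0.18,"roll": 0},
    {"hand": -1,"x": 0,"y": 0,"z": -0.23,"roll": 0}
  ]
}}

```text
time: 5.13
tool_pos: [0.5324, 0.314, 0.1331]
tcp_rot: [-0.074, 3.138, 0.002]
wrist_force: [2.3, 0.8, 1.0]
width: 0.971
grip_force: 0.0
```

```bash
python3 -c "
from h import *
s=bot.read_state();print(s['width'],s['grip_force'],s['tool_pos'])
cv2.imwrite('pics/w3.png',read_camera('wrist')[:,:,::-1])
go(.669,-.133,.13,50)"
```

```text
0.9708011454344354 0.0 [0.53241899 0.31400658 0.13307423]
frac [-0.2237 -0.9093  0.0153] roll 0.2374 rows 11.2 6.0 yawnow 92.7 q6 -1.13 tilt [ 0.011   0.0059 -0.9999]
```

View pics/w3.png

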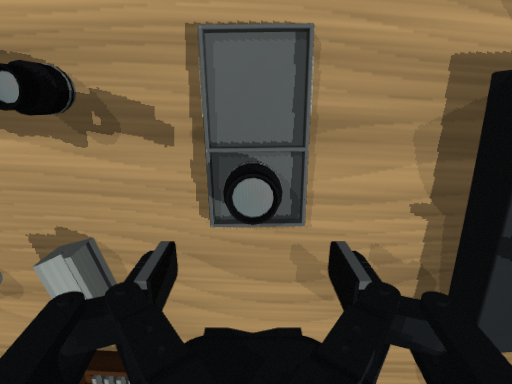

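The wide objective stands in the small compartment at (252,198). Next is the flange.

{"method": "servo_tool", "body": {
  "targets": [
    {"hand": -1,"x": -0.2237,"y": -0.9093,"z": 0.015,"roll": 0.2374},
    {"hand": -1,"x": -0.2237,"y": -0.9093,"z": 0.015,"roll": 0.2374},
    {"hand": -1,"x": -0.2237,"y": -0.9093,"z": 0.015,"roll": 0.2374},
    {"hand": -1,"x": -0.2237,"y": -0.9093,"z": 0.015,"roll": 0.2374},
    {"hand": -1,"x": -0.2237,"y": -0.9093,"z": 0.015,"roll": 0.2374},
    {"hand": -1,"x": -0.2237,"y": -0.9093,"z": 0.015,"roll": 0.2374},
    {"hand": -1,"x": -0.2237,"y": -0.9093,"z": 0.015,"roll": 0.2374},
    {"hand": -1,"x": -0.2237,"y": -0.9093,"z": 0.015,"roll": 0.2374},
    {"hand": -1,"x": -0.2237,"y": -0.9093,"z": 0.015,"roll": 0.2374},
    {"hand": -1,"x": -0.2237,"y": -0.9093,"z": 0.015,"roll": 0.2374}
  ]
}}

```text
time: 6.02
tool_pos: [0.65, -0.0881, 0.1227]
tcp_rot: [1.075, 2.952, 0.0]
wrist_force: [0.7, 1.4, -0.5]
width: 1.001
grip_force: 0.0
```

{"method": "servo_tool", "body": {
  "targets": [
    {"hand": -1,"x": 0,"y": 0,"z": 0,"roll": 0}
  ]
}}

```text
time: 6.1
tool_pos: [0.6517, -0.0935, 0.123]
tcp_rot: [1.081, 2.946, -0.004]
wrist_force: [-0.2, 0.1, 0.8]
width: 1.0
grip_force: 0.0
```

```bash
python3 -c "
from h import *
go(.669,-.133,.016,50)"
```

```text
frac [-0.0764 -0.0376  0.2144] roll -0.0017 rows 2.8 0.0 yawnow 49.7 q6 -1.04 tilt [ 0.0026 -0.0036 -1.    ]
```

{"method": "servo_tool", "body": {
  "targets": [
    {"hand": -1,"x": -0.06,"y": -0.03,"z": 0,"roll": 0},
    {"hand": -1,"x": -0.0764,"y": -0.0376,"z": 0.05,"roll": 0},
    {"hand": -1,"x": -0.0764,"y": -0.0376,"z": 0.12,"roll": 0},
    {"hand": -1,"x": -0.0764,"y": -0.0376,"z": 0.18,"roll": 0},
    {"hand": -1,"x": -0.0764,"y": -0.0376,"z": 0.214,"roll": 0},
    {"hand": -1,"x": -0.0764,"y": -0.0376,"z": 0.214,"roll": 0},
    {"hand": 1,"x": -0.0764,"y": -0.0376,"z": 0.214,"roll": 0},
    {"hand": 1,"x": -0.0764,"y": -0.0376,"z": 0.214,"roll": 0},
    {"hand": 1,"x": -0.0764,"y": -0.0376,"z": 0.214,"roll": 0},
    {"hand": 1,"x": -0.0764,"y": -0.0376,"z": 0.214,"roll": 0}
  ]
}}

```text
time: 6.93
tool_pos: [0.6687, -0.1255, 0.0185]
tcp_rot: [1.073, 2.949, 0.0]
wrist_force: [-1.3, -0.3, 1.1]
width: 0.457
grip_force: 0.3
```

{"method": "servo_tool", "body": {
  "targets": [
    {"hand": 1,"x": 0,"y": 0,"z": 0,"roll": 0},
    {"hand": 1,"x": 0,"y": 0,"z": 0,"roll": 0}
  ]
}}

```text
time: 7.1
tool_pos: [0.6689, -0.1256, 0.0187]
tcp_rot: [1.073, 2.948, 0.0]
wrist_force: [-2.0, 0.2, 6.0]
width: 0.398
grip_force: 50.9
```

```bash
python3 -c "
from h import *
go(.4397,.3092,.13,92.7)"
```

```text
frac [ 0.9092  0.3719 -0.2256] roll -0.2372 rows 12.1 6.0 yawnow 50.0 q6 -1.09 tilt [ 0.0042 -0.0013 -1.    ]
```

{"method": "servo_tool", "body": {
  "targets": [
    {"hand": 1,"x": 0,"y": 0,"z": -0.06,"roll": 0},
    {"hand": 1,"x": 0,"y": 0,"z": -0.13,"roll": 0},
    {"hand": 1,"x": 0.04,"y": 0.02,"z": -0.19,"roll": 0},
    {"hand": 1,"x": 0.12,"y": 0.05,"z": -0.21,"roll": -0.03},
    {"hand": 1,"x": 0.19,"y": 0.08,"z": -0.22,"roll": -0.06},
    {"hand": 1,"x": 0.26,"y": 0.11,"z": -0.22,"roll": -0.09},
    {"hand": 1,"x": 0.33,"y": 0.14,"z": -0.22,"roll": -0.12},
    {"hand": 1,"x": 0.4,"y": 0.17,"z": -0.22,"roll": -0.15},
    {"hand": 1,"x": 0.47,"y": 0.2,"z": -0.22,"roll": -0.18},
    {"hand": 1,"x": 0.54,"y": 0.23,"z": -0.22,"roll": -0.21}
  ]
}}

```text
time: 7.93
tool_pos: [0.5325, 0.1381, 0.1259]
tcp_rot: [-0.054, -3.141, -0.0]
wrist_force: [0.7, 0.7, -2.1]
width: 0.405
grip_force: 51.0
```

{"method": "servo_tool", "body": {
  "targets": [
    {"hand": 1,"x": 0,"y": 0,"z": 0,"roll": 0},
    {"hand": 1,"x": 0,"y": 0,"z": 0,"roll": 0}
  ]
}}

```text
time: 8.1
tool_pos: [0.5325, 0.1385, 0.1257]
tcp_rot: [-0.055, -3.141, 0.0]
wrist_force: [0.7, -0.4, -2.3]
width: 0.402
grip_force: 51.1
```

```bash
python3 -c "
from h import *
go(.4357,.3092,.13,92.7)"
```

```text
frac [ 0.2055  0.3345 -0.0084] roll -0.0262 rows 4.7 0.7 yawnow 88.0 q6 -1.33 tilt [-6.e-04 -0.e+00 -1.e+00]
```

{"method": "servo_tool", "body": {
  "targets": [
    {"hand": 1,"x": 0.04,"y": 0.065,"z": 0,"roll": -0.01},
    {"hand": 1,"x": 0.08,"y": 0.13,"z": 0,"roll": -0.026},
    {"hand": 1,"x": 0.12,"y": 0.195,"z": 0,"roll": -0.026},
    {"hand": 1,"x": 0.16,"y": 0.26,"z": 0,"roll": -0.026},
    {"hand": 1,"x": 0.19,"y": 0.31,"z": 0,"roll": -0.026},
    {"hand": 1,"x": 0.2055,"y": 0.3345,"z": 0,"roll": -0.026},
    {"hand": 1,"x": 0.2055,"y": 0.3345,"z": 0.01,"roll": -0.026},
    {"hand": 1,"x": 0.2055,"y": 0.3345,"z": 0.02,"roll": -0.026}
  ]
}}

```text
time: 8.77
tool_pos: [0.4386, 0.3077, 0.116]
tcp_rot: [-0.068, 3.14, -0.0]
wrist_force: [-0.2, -1.1, -3.5]
width: 0.404
grip_force: 51.6
```

```bash
python3 -c "
from h import *
cv2.imwrite('pics/w4.png',read_camera('wrist')[:,:,::-1])
go(.4357,.3092,.0247,92.7)"
```

```text
frac [0.004  0.0058 0.1794] roll -0.0015 rows 2.2 0.0 yawnow 92.4 q6 -1.05 tilt [-9.0e-04 -1.5e-03 -1.0e+00]
```

View pics/w4.png

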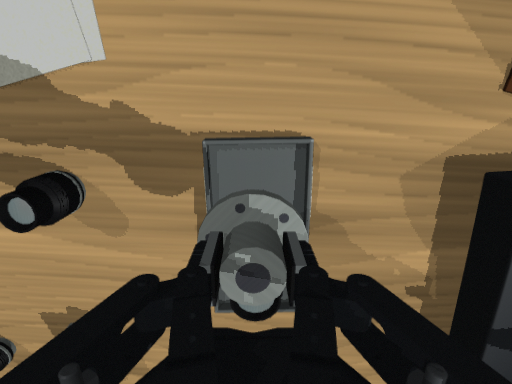

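The flange is held level over the large compartment, so I'll lower it.

{"method": "servo_tool", "body": {
  "targets": [
    {"hand": 1,"x": 0.004,"y": 0.005,"z": 0.06,"roll": 0},
    {"hand": 1,"x": 0.004,"y": 0.005,"z": 0.12,"roll": 0},
    {"hand": 1,"x": 0.004,"y": 0.005,"z": 0.155,"roll": 0},
    {"hand": 1,"x": 0.004,"y": 0.005,"z": 0.17,"roll": 0},
    {"hand": 1,"x": 0.004,"y": 0.005,"z": 0.178,"roll": 0},
    {"hand": 1,"x": 0.004,"y": 0.005,"z": 0.183,"roll": 0},
    {"hand": 1,"x": 0.004,"y": 0.005,"z": 0.185,"roll": 0},
    {"hand": 1,"x": 0.004,"y": 0.005,"z": 0.185,"roll": 0}
  ]
}}

```text
time: 9.48
tool_pos: [0.4374, 0.3102, 0.0249]
tcp_rot: [-0.066, 3.139, 0.002]
wrist_force: [0.6, -0.1, -3.0]
width: 0.401
grip_force: 51.4
```

{"method": "servo_tool", "body": {
  "targets": [
    {"hand": 1,"x": 0,"y": 0,"z": 0.004,"roll": 0},
    {"hand": 1,"x": 0,"y": 0,"z": 0.006,"roll": 0},
    {"hand": 1,"x": 0,"y": 0,"z": 0.006,"roll": 0}
  ]
}}

```text
time: 9.73
tool_pos: [0.4376, 0.3105, 0.0246]
tcp_rot: [-0.067, 3.138, 0.001]
wrist_force: [-6.3, -7.3, 19.8]
width: 0.402
grip_force: 54.0
```

{"method": "servo_tool", "body": {
  "targets": [
    {"hand": -0.5,"x": 0,"y": 0,"z": 0.001,"roll": 0},
    {"hand": -0.5,"x": 0,"y": 0,"z": 0,"roll": 0},
    {"hand": -0.5,"x": 0,"y": 0,"z": 0,"roll": 0},
    {"hand": -0.8,"x": 0,"y": 0,"z": -0.03,"roll": 0},
    {"hand": -1,"x": 0,"y": 0,"z": -0.1,"roll": 0},
    {"hand": -1,"x": 0,"y": 0,"z": -0.18,"roll": 0},
    {"hand": -1,"x": 0,"y": 0,"z": -0.22,"roll": 0},
    {"hand": -1,"x": 0,"y": 0,"z": -0.22,"roll": 0}
  ]
}}

```text
time: 10.4
tool_pos: [0.4401, 0.3129, 0.1371]
tcp_rot: [-0.067, 3.13, 0.01]
wrist_force: [0.3, 0.2, 0.6]
width: 0.998
grip_force: 0.0
```

```bash
python3 -c "
from h import *
cv2.imwrite('pics/w5.png',read_camera('wrist')[:,:,::-1])
go(.6452,.1245,.13,109.7)"
```

```text
frac [-0.3967 -0.3924  0.0096] roll -0.0957 rows 6.7 2.4 yawnow 92.5 q6 -1.04 tilt [ 0.0069  0.0045 -1.    ]
```

View pics/w5.png

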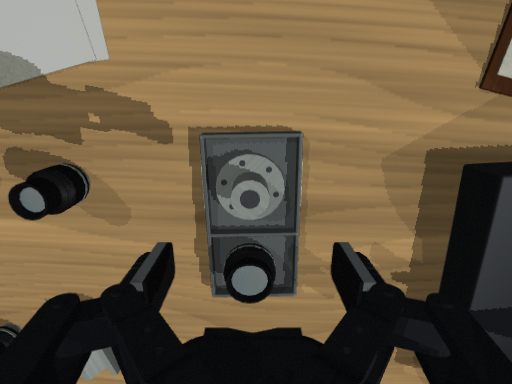

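The flange sits flat at (250,188). V-block next.

{"method": "servo_tool", "body": {
  "targets": [
    {"hand": -1,"x": -0.396,"y": -0.392,"z": 0.01,"roll": -0.0957},
    {"hand": -1,"x": -0.396,"y": -0.392,"z": 0.01,"roll": -0.0957},
    {"hand": -1,"x": -0.396,"y": -0.392,"z": 0.01,"roll": -0.0957},
    {"hand": -1,"x": -0.396,"y": -0.392,"z": 0.01,"roll": -0.0957},
    {"hand": -1,"x": -0.396,"y": -0.392,"z": 0.01,"roll": -0.0957},
    {"hand": -1,"x": -0.396,"y": -0.392,"z": 0.01,"roll": -0.0957},
    {"hand": -1,"x": -0.396,"y": -0.392,"z": 0.01,"roll": -0.0957},
    {"hand": -1,"x": -0.396,"y": -0.392,"z": 0.01,"roll": -0.0957},
    {"hand": -1,"x": -0.396,"y": -0.392,"z": 0.01,"roll": -0.0957},
    {"hand": -1,"x": -0.396,"y": -0.392,"z": 0.01,"roll": -0.0957}
  ]
}}

```text
time: 11.28
tool_pos: [0.6407, 0.1227, 0.1234]
tcp_rot: [0.535, -3.092, -0.001]
wrist_force: [0.1, 0.1, -1.2]
width: 0.996
grip_force: 0.0
```

```bash
python3 -c "
from h import *
go(.6452,.1245,.014,109.7)"
```

```text
frac [-1.050e-02  2.000e-04  2.187e-01] roll -0.0003 rows 2.6 0.0 yawnow 109.6 q6 -1.76 tilt [-0.0035 -0.     -1.    ]
```

{"method": "servo_tool", "body": {
  "targets": [
    {"hand": -1,"x": -0.01,"y": 0,"z": 0.07,"roll": 0},
    {"hand": -1,"x": -0.01,"y": 0,"z": 0.14,"roll": 0},
    {"hand": -1,"x": -0.01,"y": 0,"z": 0.195,"roll": 0},
    {"hand": -1,"x": -0.01,"y": 0,"z": 0.219,"roll": 0},
    {"hand": -1,"x": -0.01,"y": 0,"z": 0.219,"roll": 0},
    {"hand": 1,"x": -0.01,"y": 0,"z": 0.219,"roll": 0},
    {"hand": 1,"x": -0.01,"y": 0,"z": 0.219,"roll": 0},
    {"hand": 1,"x": -0.01,"y": 0,"z": 0.219,"roll": 0},
    {"hand": 1,"x": -0.01,"y": 0,"z": 0.219,"roll": 0},
    {"hand": 1,"x": -0.01,"y": 0,"z": 0.219,"roll": 0}
  ],
  "grip_force": 80
}}

```text
time: 12.12
tool_pos: [0.649, 0.1255, 0.0192]
tcp_rot: [-0.536, 3.09, 0.001]
wrist_force: [-1.8, 2.0, 7.2]
width: 0.503
grip_force: 85.2
```

{"method": "servo_tool", "body": {
  "targets": [
    {"hand": 1,"x": 0,"y": 0,"z": 0,"roll": 0},
    {"hand": 1,"x": 0,"y": 0,"z": 0,"roll": 0}
  ]
}}

```text
time: 12.28
tool_pos: [0.649, 0.1254, 0.0192]
tcp_rot: [-0.536, 3.09, 0.001]
wrist_force: [-0.5, 2.7, 5.8]
width: 0.493
grip_force: 85.2
```

```bash
python3 -c "
from h import *
go(.3977,-.311,.13,87)"
```

```text
frac [ 0.766  -0.6528 -0.2256] roll 0.1259 rows 12.4 3.2 yawnow 109.7 q6 -1.76 tilt [ 0.0049  0.0017 -1.    ]
```

{"method": "servo_tool", "body": {
  "targets": [
    {"hand": 1,"x": 0,"y": 0,"z": -0.06,"roll": 0},
    {"hand": 1,"x": 0,"y": 0,"z": -0.13,"roll": 0},
    {"hand": 1,"x": 0.03,"y": -0.03,"z": -0.19,"roll": 0},
    {"hand": 1,"x": 0.09,"y": -0.075,"z": -0.22,"roll": 0.02},
    {"hand": 1,"x": 0.14,"y": -0.12,"z": -0.22,"roll": 0.04},
    {"hand": 1,"x": 0.2,"y": -0.17,"z": -0.22,"roll": 0.06},
    {"hand": 1,"x": 0.26,"y": -0.22,"z": -0.22,"roll": 0.08},
    {"hand": 1,"x": 0.32,"y": -0.27,"z": -0.22,"roll": 0.1},
    {"hand": 1,"x": 0.38,"y": -0.32,"z": -0.22,"roll": 0.12},
    {"hand": 1,"x": 0.43,"y": -0.37,"z": -0.22,"roll": 0.126}
  ]
}}

```text
time: 13.12
tool_pos: [0.5036, -0.1233, 0.1252]
tcp_rot: [-0.086, -3.138, -0.0]
wrist_force: [0.6, -0.9, -7.0]
width: 0.502
grip_force: 84.2
```

```bash
python3 -c "
from h import *
go(.3977,-.311,.13,87)"
```

```text
frac [ 0.1909 -0.3864 -0.0091] roll -0.0008 rows 5.2 0.0 yawnow 86.9 q6 -1.8 tilt [-2.3e-03  1.0e-04 -1.0e+00]
```

{"method": "servo_tool", "body": {
  "targets": [
    {"hand": 1,"x": 0.035,"y": -0.07,"z": 0,"roll": 0},
    {"hand": 1,"x": 0.07,"y": -0.14,"z": 0,"roll": 0},
    {"hand": 1,"x": 0.105,"y": -0.21,"z": 0,"roll": 0},
    {"hand": 1,"x": 0.14,"y": -0.28,"z": 0,"roll": 0},
    {"hand": 1,"x": 0.17,"y": -0.34,"z": 0,"roll": 0},
    {"hand": 1,"x": 0.19,"y": -0.38,"z": 0,"roll": 0},
    {"hand": 1,"x": 0.191,"y": -0.386,"z": 0.02,"roll": 0},
    {"hand": 1,"x": 0.191,"y": -0.386,"z": 0.03,"roll": 0},
    {"hand": 1,"x": 0.191,"y": -0.386,"z": 0.03,"roll": 0}
  ]
}}

```text
time: 13.87
tool_pos: [0.3995, -0.3084, 0.1088]
tcp_rot: [-0.084, -3.137, -0.005]
wrist_force: [-0.4, 0.2, -6.9]
width: 0.494
grip_force: 84.2
```

```bash
python3 -c "
from h import *
ci=wci();im=read_camera('wrist')[:,:,::-1].copy()
for x,y,z in((.4883,-.3027,.006),(.3977,-.311,.006),(.566,-.2956,.006)):
    p=proj(ci,[[x,y,z]])[0];cv2.drawMarker(im,tuple(int(v) for v in p),(0,255,0),0,12)
cv2.imwrite('pics/w6.png',im)
go(.3977,-.311,.0255,87)"
```

```text
frac [ 0.004  -0.0064  0.1678] roll 0.0001 rows 2.0 0.0 yawnow 87.0 q6 -2.22 tilt [-0.0026  0.0028 -1.    ]
```

View pics/w6.png

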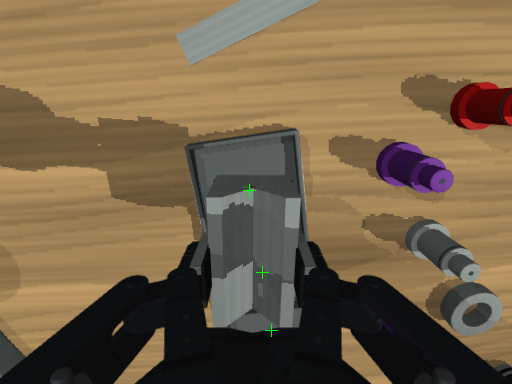

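The V-block is held level over the large compartment, whose centre is at (249,190). Lowering.

{"method": "servo_tool", "body": {
  "targets": [
    {"hand": 1,"x": 0.004,"y": -0.006,"z": 0.06,"roll": 0},
    {"hand": 1,"x": 0.004,"y": -0.006,"z": 0.11,"roll": 0},
    {"hand": 1,"x": 0.004,"y": -0.006,"z": 0.14,"roll": 0},
    {"hand": 1,"x": 0.004,"y": -0.006,"z": 0.155,"roll": 0},
    {"hand": 1,"x": 0.004,"y": -0.006,"z": 0.165,"roll": 0},
    {"hand": 1,"x": 0.004,"y": -0.006,"z": 0.17,"roll": 0},
    {"hand": 1,"x": 0.004,"y": -0.006,"z": 0.173,"roll": 0},
    {"hand": 1,"x": 0.004,"y": -0.006,"z": 0.173,"roll": 0}
  ]
}}

```text
time: 14.58
tool_pos: [0.4001, -0.3132, 0.0255]
tcp_rot: [0.081, 3.139, -0.002]
wrist_force: [0.2, 0.4, -5.3]
width: 0.5
grip_force: 84.3
```

{"method": "servo_tool", "body": {
  "targets": [
    {"hand": 1,"x": 0,"y": 0,"z": 0.003,"roll": 0},
    {"hand": 1,"x": 0,"y": 0,"z": 0.004,"roll": 0},
    {"hand": 1,"x": 0,"y": 0,"z": 0.004,"roll": 0}
  ]
}}

```text
time: 14.83
tool_pos: [0.4002, -0.3135, 0.0251]
tcp_rot: [0.082, 3.139, -0.002]
wrist_force: [-3.8, 4.0, 7.6]
width: 0.498
grip_force: 85.9
```

{"method": "servo_tool", "body": {
  "targets": [
    {"hand": -0.5,"x": 0,"y": 0,"z": 0.002,"roll": 0},
    {"hand": -0.5,"x": 0,"y": 0,"z": 0,"roll": 0},
    {"hand": -0.5,"x": 0,"y": 0,"z": 0,"roll": 0},
    {"hand": -0.5,"x": 0,"y": 0,"z": -0.04,"roll": 0},
    {"hand": -0.8,"x": 0,"y": 0,"z": -0.11,"roll": 0},
    {"hand": -1,"x": 0,"y": 0,"z": -0.18,"roll": 0},
    {"hand": -1,"x": 0,"y": 0,"z": -0.22,"roll": 0},
    {"hand": -1,"x": 0,"y": 0,"z": -0.22,"roll": 0}
  ],
  "grip_force": 50
}}

```text
time: 15.5
tool_pos: [0.4028, -0.3161, 0.1389]
tcp_rot: [0.082, 3.131, -0.012]
wrist_force: [-0.0, -1.4, -0.7]
width: 1.001
grip_force: 0.0
```

```bash
python3 -c "
from h import *
cv2.imwrite('pics/w7.png',read_camera('wrist')[:,:,::-1])
go(.4567,-.1355,.13,35)
go(.4567,-.1355,.13,0)"
```

```text
frac [-0.0914  0.3643  0.0113] roll 0.2889 rows 4.5 7.3 yawnow 87.0 q6 -2.23 tilt [ 0.0063 -0.0056 -1.    ]
frac [-0.0914  0.3643  0.0113] roll 0.4834 rows 4.5 12.2 yawnow 87.0 q6 -2.23 tilt [ 0.0063 -0.0056 -1.    ]
```

View pics/w7.png

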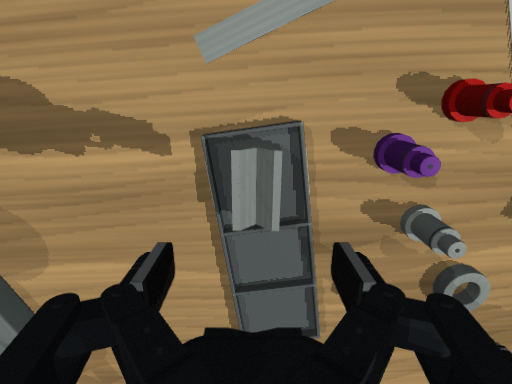

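The V-block lies flat in the large compartment, with gaps at both ends. Shaft next, at the same yaw, which keeps the fingers clear of the purple look-alikes.

{"method": "servo_tool", "body": {
  "targets": [
    {"hand": -1,"x": -0.0914,"y": 0.364,"z": 0.011,"roll": 0},
    {"hand": -1,"x": -0.0914,"y": 0.364,"z": 0.011,"roll": 0},
    {"hand": -1,"x": -0.0914,"y": 0.364,"z": 0.011,"roll": 0},
    {"hand": -1,"x": -0.0914,"y": 0.364,"z": 0.011,"roll": 0},
    {"hand": -1,"x": -0.0914,"y": 0.364,"z": 0.011,"roll": 0},
    {"hand": -1,"x": -0.0914,"y": 0.364,"z": 0.011,"roll": 0},
    {"hand": -1,"x": -0.0914,"y": 0.364,"z": 0.011,"roll": 0},
    {"hand": -1,"x": -0.0914,"y": 0.364,"z": 0.011,"roll": 0}
  ]
}}

```text
time: 16.22
tool_pos: [0.4536, -0.1336, 0.1261]
tcp_rot: [-0.081, -3.139, 0.0]
wrist_force: [-0.1, 1.0, 0.3]
width: 0.999
grip_force: 0.0
```

```bash
python3 -c "
from h import *
go(.4567,-.1355,.018,87)"
```

```text
frac [-0.0067 -0.0034  0.2162] roll 0.0002 rows 2.6 0.0 yawnow 87.0 q6 -1.86 tilt [-1.4e-03 -1.0e-04 -1.0e+00]
```

{"method": "servo_tool", "body": {
  "targets": [
    {"hand": -1,"x": -0.006,"y": -0.003,"z": 0.07,"roll": 0},
    {"hand": -1,"x": -0.006,"y": -0.003,"z": 0.14,"roll": 0},
    {"hand": -1,"x": -0.006,"y": -0.003,"z": 0.195,"roll": 0},
    {"hand": -1,"x": -0.006,"y": -0.003,"z": 0.216,"roll": 0},
    {"hand": 1,"x": -0.006,"y": -0.003,"z": 0.216,"roll": 0},
    {"hand": 1,"x": -0.006,"y": -0.003,"z": 0.216,"roll": 0},
    {"hand": 1,"x": -0.006,"y": -0.003,"z": 0.216,"roll": 0},
    {"hand": 1,"x": -0.006,"y": -0.003,"z": 0.216,"roll": 0},
    {"hand": 1,"x": -0.006,"y": -0.003,"z": 0.216,"roll": 0},
    {"hand": 1,"x": -0.006,"y": -0.003,"z": 0.216,"roll": 0}
  ]
}}

```text
time: 17.05
tool_pos: [0.459, -0.1357, 0.0211]
tcp_rot: [0.082, 3.137, -0.002]
wrist_force: [-0.8, -0.3, 6.9]
width: 0.31
grip_force: 49.3
```

{"method": "servo_tool", "body": {
  "targets": [
    {"hand": 1,"x": 0,"y": 0,"z": 0,"roll": 0},
    {"hand": 1,"x": 0,"y": 0,"z": 0,"roll": 0}
  ]
}}

```text
time: 17.22
tool_pos: [0.459, -0.1357, 0.0211]
tcp_rot: [0.082, 3.137, -0.002]
wrist_force: [-0.8, -0.3, 6.7]
width: 0.314
grip_force: 49.4
```

```bash
python3 -c "
from h import *
go(.4883,-.3027,.13,87)"
```

```text
frac [-0.0766 -0.3308 -0.2172] roll 0.0001 rows 4.8 0.0 yawnow 87.0 q6 -1.86 tilt [ 0.0039 -0.0015 -1.    ]
```

{"method": "servo_tool", "body": {
  "targets": [
    {"hand": 1,"x": 0,"y": 0,"z": -0.06,"roll": 0},
    {"hand": 1,"x": 0,"y": 0,"z": -0.13,"roll": 0},
    {"hand": 1,"x": 0,"y": -0.03,"z": -0.18,"roll": 0},
    {"hand": 1,"x": -0.02,"y": -0.1,"z": -0.19,"roll": 0},
    {"hand": 1,"x": -0.04,"y": -0.17,"z": -0.19,"roll": 0},
    {"hand": 1,"x": -0.06,"y": -0.24,"z": -0.19,"roll": 0},
    {"hand": 1,"x": -0.076,"y": -0.3,"z": -0.19,"roll": 0},
    {"hand": 1,"x": -0.076,"y": -0.331,"z": -0.19,"roll": 0},
    {"hand": 1,"x": -0.076,"y": -0.331,"z": -0.18,"roll": 0},
    {"hand": 1,"x": -0.076,"y": -0.331,"z": -0.18,"roll": 0}
  ]
}}

```text
time: 18.05
tool_pos: [0.4852, -0.3019, 0.1077]
tcp_rot: [-0.085, -3.138, -0.003]
wrist_force: [-0.1, 0.7, -2.1]
width: 0.31
grip_force: 50.0
```

```bash
python3 -c "
from h import *
go(.4883,-.3027,.0271,87)"
```

```text
frac [-0.0067 -0.0015  0.1612] roll -0.0005 rows 1.9 0.0 yawnow 86.9 q6 -2.12 tilt [-0.0021  0.002  -1.    ]
```

{"method": "servo_tool", "body": {
  "targets": [
    {"hand": 1,"x": -0.006,"y": -0.001,"z": 0.06,"roll": 0},
    {"hand": 1,"x": -0.006,"y": -0.001,"z": 0.11,"roll": 0},
    {"hand": 1,"x": -0.006,"y": -0.001,"z": 0.14,"roll": 0},
    {"hand": 1,"x": -0.006,"y": -0.001,"z": 0.155,"roll": 0},
    {"hand": 1,"x": -0.006,"y": -0.001,"z": 0.161,"roll": 0},
    {"hand": 1,"x": -0.006,"y": -0.001,"z": 0.165,"roll": 0},
    {"hand": 1,"x": -0.006,"y": -0.001,"z": 0.168,"roll": 0},
    {"hand": 1,"x": -0.006,"y": -0.001,"z": 0.168,"roll": 0}
  ]
}}

```text
time: 18.72
tool_pos: [0.4883, -0.3008, 0.0272]
tcp_rot: [-0.08, -3.138, -0.004]
wrist_force: [-4.4, 2.8, 8.3]
width: 0.314
grip_force: 51.4
```

Contact at the expected height, so I'll release.

{"method": "servo_tool", "body": {
  "targets": [
    {"hand": 0,"x": 0,"y": 0,"z": 0,"roll": 0},
    {"hand": 0,"x": 0,"y": 0,"z": 0,"roll": 0},
    {"hand": -0.2,"x": 0,"y": 0,"z": 0,"roll": 0},
    {"hand": -0.4,"x": 0,"y": 0,"z": -0.04,"roll": 0},
    {"hand": -0.6,"x": 0,"y": 0,"z": -0.1,"roll": 0},
    {"hand": -1,"x": 0,"y": 0,"z": -0.18,"roll": 0},
    {"hand": -1,"x": 0,"y": 0,"z": -0.25,"roll": 0},
    {"hand": -1,"x": 0,"y": 0,"z": -0.25,"roll": 0}
  ]
}}

```text
time: 19.38
tool_pos: [0.4945, -0.3062, 0.1592]
tcp_rot: [0.081, 3.128, -0.013]
wrist_force: [1.5, -1.1, 0.6]
width: 0.997
grip_force: 0.0
```

```bash
python3 -c "
from h import *
cv2.imwrite('pics/w8.png',read_camera('wrist')[:,:,::-1])
go(.446,.1191,.14,87)"
```

```text
frac [0.1386 0.8428 0.0255] roll 0.0001 rows 10.2 0.0 yawnow 87.0 q6 -2.12 tilt [ 0.0096 -0.0064 -0.9999]
```

View pics/w8.png

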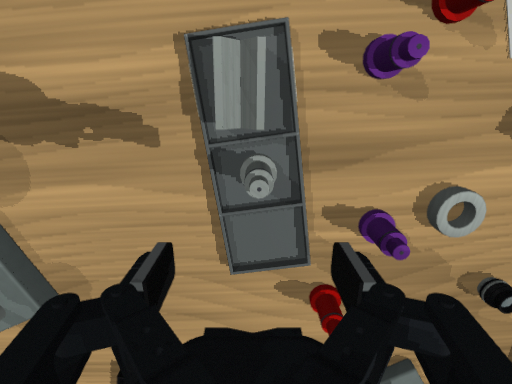

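The shaft stands in the middle compartment at (259,178). Tall objective next.

{"method": "servo_tool", "body": {
  "targets": [
    {"hand": -1,"x": 0.1386,"y": 0.843,"z": 0.025,"roll": 0},
    {"hand": -1,"x": 0.1386,"y": 0.843,"z": 0.025,"roll": 0},
    {"hand": -1,"x": 0.1386,"y": 0.843,"z": 0.025,"roll": 0},
    {"hand": -1,"x": 0.1386,"y": 0.843,"z": 0.025,"roll": 0},
    {"hand": -1,"x": 0.1386,"y": 0.843,"z": 0.025,"roll": 0},
    {"hand": -1,"x": 0.1386,"y": 0.843,"z": 0.025,"roll": 0},
    {"hand": -1,"x": 0.1386,"y": 0.843,"z": 0.025,"roll": 0},
    {"hand": -1,"x": 0.1386,"y": 0.843,"z": 0.025,"roll": 0},
    {"hand": -1,"x": 0.1386,"y": 0.843,"z": 0.025,"roll": 0},
    {"hand": -1,"x": 0.1386,"y": 0.843,"z": 0.025,"roll": 0}
  ]
}}

```text
time: 20.27
tool_pos: [0.4419, 0.1128, 0.1367]
tcp_rot: [-0.082, -3.139, 0.0]
wrist_force: [0.9, -0.7, 0.4]
width: 1.0
grip_force: 0.0
```

{"method": "servo_tool", "body": {
  "targets": [
    {"hand": -1,"x": 0,"y": 0,"z": 0,"roll": 0},
    {"hand": -1,"x": 0,"y": 0,"z": 0,"roll": 0},
    {"hand": -1,"x": 0,"y": 0,"z": 0,"roll": 0}
  ]
}}

```text
time: 20.52
tool_pos: [0.4426, 0.1109, 0.1368]
tcp_rot: [-0.079, -3.139, 0.001]
wrist_force: [-1.2, 0.6, -0.5]
width: 1.0
grip_force: 0.0
```

```bash
python3 -c "
from h import *
go(.446,.1191,.014,87)"
```

```text
frac [-0.0062  0.0169  0.2456] roll 0.0006 rows 3.0 0.0 yawnow 87.1 q6 -1.33 tilt [-1.5e-03 -9.0e-04 -1.0e+00]
```

{"method": "servo_tool", "body": {
  "targets": [
    {"hand": -1,"x": -0.006,"y": 0.016,"z": 0.06,"roll": 0},
    {"hand": -1,"x": -0.006,"y": 0.016,"z": 0.13,"roll": 0},
    {"hand": -1,"x": -0.006,"y": 0.016,"z": 0.2,"roll": 0},
    {"hand": -1,"x": -0.006,"y": 0.016,"z": 0.245,"roll": 0},
    {"hand": -1,"x": -0.006,"y": 0.016,"z": 0.245,"roll": 0},
    {"hand": 1,"x": -0.006,"y": 0.016,"z": 0.245,"roll": 0},
    {"hand": 1,"x": -0.006,"y": 0.016,"z": 0.245,"roll": 0},
    {"hand": 1,"x": -0.006,"y": 0.016,"z": 0.245,"roll": 0},
    {"hand": 1,"x": -0.006,"y": 0.016,"z": 0.245,"roll": 0},
    {"hand": 1,"x": -0.006,"y": 0.016,"z": 0.245,"roll": 0}
  ]
}}

```text
time: 21.35
tool_pos: [0.4494, 0.119, 0.0177]
tcp_rot: [0.082, 3.135, 0.001]
wrist_force: [0.0, -1.6, 6.3]
width: 0.495
grip_force: 50.9
```

{"method": "servo_tool", "body": {
  "targets": [
    {"hand": 1,"x": 0,"y": 0,"z": 0,"roll": 0},
    {"hand": 1,"x": 0,"y": 0,"z": 0,"roll": 0}
  ]
}}

```text
time: 21.52
tool_pos: [0.4494, 0.119, 0.0177]
tcp_rot: [0.081, 3.135, 0.001]
wrist_force: [0.3, -0.9, 6.4]
width: 0.501
grip_force: 51.0
```

```bash
python3 -c "
from h import *
go(.566,-.2956,.13,87)"
```

```text
frac [-0.2772 -0.8159 -0.2237] roll 0.0001 rows 10.7 0.0 yawnow 87.0 q6 -1.31 tilt [ 5.2e-03  5.0e-04 -1.0e+00]
```

{"method": "servo_tool", "body": {
  "targets": [
    {"hand": 1,"x": 0,"y": 0,"z": -0.06,"roll": 0},
    {"hand": 1,"x": 0,"y": 0,"z": -0.13,"roll": 0},
    {"hand": 1,"x": -0.01,"y": -0.03,"z": -0.19,"roll": 0},
    {"hand": 1,"x": -0.033,"y": -0.1,"z": -0.22,"roll": 0},
    {"hand": 1,"x": -0.057,"y": -0.17,"z": -0.22,"roll": 0},
    {"hand": 1,"x": -0.08,"y": -0.24,"z": -0.22,"roll": 0},
    {"hand": 1,"x": -0.104,"y": -0.31,"z": -0.22,"roll": 0},
    {"hand": 1,"x": -0.128,"y": -0.38,"z": -0.22,"roll": 0},
    {"hand": 1,"x": -0.15,"y": -0.45,"z": -0.22,"roll": 0},
    {"hand": 1,"x": -0.174,"y": -0.52,"z": -0.22,"roll": 0}
  ]
}}

```text
time: 22.35
tool_pos: [0.5202, -0.1472, 0.1261]
tcp_rot: [0.082, 3.139, -0.001]
wrist_force: [0.2, 0.4, -1.5]
width: 0.496
grip_force: 51.6
```

```bash
python3 -c "
from h import *
go(.566,-.2956,.13,87)"
```

```text
frac [-0.107  -0.2917 -0.0077] roll 0.0001 rows 3.7 0.0 yawnow 87.0 q6 -1.84 tilt [ 1.1e-03 -4.0e-04 -1.0e+00]
```

{"method": "servo_tool", "body": {
  "targets": [
    {"hand": 1,"x": -0.026,"y": -0.07,"z": 0,"roll": 0},
    {"hand": 1,"x": -0.05,"y": -0.14,"z": 0,"roll": 0},
    {"hand": 1,"x": -0.08,"y": -0.21,"z": 0,"roll": 0},
    {"hand": 1,"x": -0.1,"y": -0.26,"z": 0,"roll": 0},
    {"hand": 1,"x": -0.107,"y": -0.29,"z": 0,"roll": 0},
    {"hand": 1,"x": -0.107,"y": -0.292,"z": 0.02,"roll": 0},
    {"hand": 1,"x": -0.107,"y": -0.292,"z": 0.04,"roll": 0},
    {"hand": 1,"x": -0.107,"y": -0.292,"z": 0.04,"roll": 0}
  ]
}}

```text
time: 23.02
tool_pos: [0.5632, -0.2915, 0.1017]
tcp_rot: [-0.081, -3.135, -0.006]
wrist_force: [0.1, 0.5, -2.5]
width: 0.498
grip_force: 51.6
```

```bash
python3 -c "
from h import *
go(.566,-.2956,.0237,87)"
```

```text
frac [-0.0069 -0.0084  0.156 ] roll 0.0001 rows 1.9 0.0 yawnow 87.0 q6 -2.04 tilt [-0.0055  0.0037 -1.    ]
```

{"method": "servo_tool", "body": {
  "targets": [
    {"hand": 1,"x": -0.006,"y": -0.007,"z": 0.06,"roll": 0},
    {"hand": 1,"x": -0.006,"y": -0.007,"z": 0.11,"roll": 0},
    {"hand": 1,"x": -0.006,"y": -0.007,"z": 0.135,"roll": 0},
    {"hand": 1,"x": -0.006,"y": -0.007,"z": 0.148,"roll": 0},
    {"hand": 1,"x": -0.006,"y": -0.007,"z": 0.154,"roll": 0},
    {"hand": 1,"x": -0.006,"y": -0.007,"z": 0.158,"roll": 0},
    {"hand": 1,"x": -0.006,"y": -0.007,"z": 0.161,"roll": 0},
    {"hand": 1,"x": -0.006,"y": -0.007,"z": 0.161,"roll": 0}
  ]
}}

```text
time: 23.68
tool_pos: [0.5696, -0.2979, 0.0259]
tcp_rot: [0.082, 3.139, -0.002]
wrist_force: [0.2, 0.1, -0.8]
width: 0.496
grip_force: 51.6
```

{"method": "servo_tool", "body": {
  "targets": [
    {"hand": 1,"x": 0,"y": 0,"z": 0.003,"roll": 0},
    {"hand": 1,"x": 0,"y": 0,"z": 0.006,"roll": 0},
    {"hand": 1,"x": 0,"y": 0,"z": 0.008,"roll": 0},
    {"hand": 1,"x": 0,"y": 0,"z": 0.008,"roll": 0}
  ]
}}

```text
time: 24.02
tool_pos: [0.5697, -0.2983, 0.0238]
tcp_rot: [0.082, 3.139, -0.001]
wrist_force: [-4.4, 1.9, 10.5]
width: 0.497
grip_force: 53.0
```

{"method": "servo_tool", "body": {
  "targets": [
    {"hand": -0.3,"x": 0,"y": 0,"z": 0,"roll": 0},
    {"hand": -0.3,"x": 0,"y": 0,"z": 0,"roll": 0},
    {"hand": -0.4,"x": 0,"y": 0,"z": 0,"roll": 0},
    {"hand": -0.5,"x": 0,"y": 0,"z": -0.04,"roll": 0},
    {"hand": -0.6,"x": 0,"y": 0,"z": -0.1,"roll": 0},
    {"hand": -1,"x": 0,"y": 0,"z": -0.18,"roll": 0},
    {"hand": -1,"x": 0,"y": 0,"z": -0.26,"roll": 0},
    {"hand": -1,"x": 0,"y": 0,"z": -0.3,"roll": 0},
    {"hand": -1,"x": 0,"y": 0,"z": -0.3,"roll": 0}
  ]
}}

```text
time: 24.77
tool_pos: [0.5727, -0.2999, 0.1784]
tcp_rot: [0.082, 3.129, -0.009]
wrist_force: [1.1, 0.1, 1.4]
width: 0.998
grip_force: 0.0
```

```bash
python3 -c "
from h import *
a=read_camera('wrist');b=read_camera('scene')
cv2.imwrite('pics/w9.png',a[:,:,::-1]);cv2.imwrite('pics/s9.png',cv2.resize(b[:,:,::-1],(800,600)))"
```

```text
(no output)
```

View pics/w9.png

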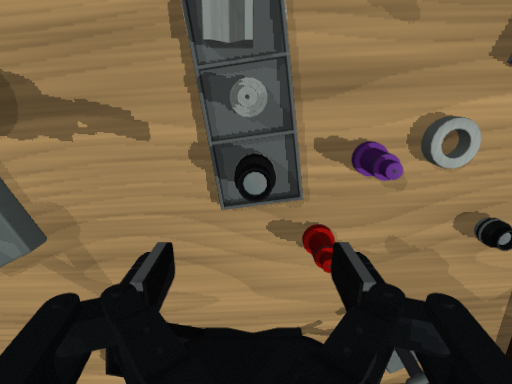

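View pics/s9.png

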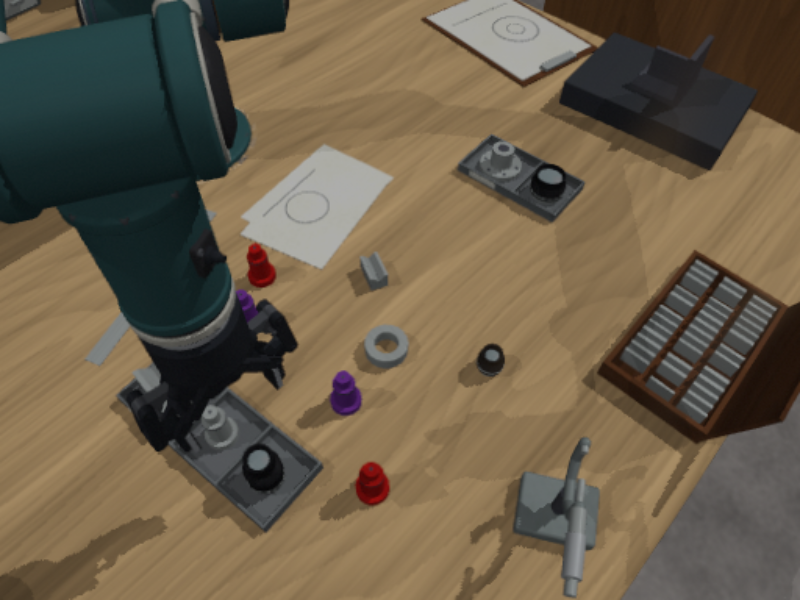

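Every kit thing stands upright in its compartment: the shaft at (248,96) and the tall objective at (255,178) in the wrist view, the flange and wide objective at (500,160) and (548,182) in the scene view. The small V-block, ring and small objective haven't moved, and the gripper is clear.

```bash
python3 -c "
from workcell import ticket
print(ticket.finish_job())"
```

```text
the job is handed in; nothing more can be done
None
```

Both kits are made up and the job is handed in: the last pictures show all five things upright in their compartments and the unwanted stock where it was; the hand-in call did not report the judging result.

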